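Load, bolt and start the bench kiln

TASK

Load the bench kiln for a glaze firing: draw back the lid bolt, lift the lid off onto the felt board, stand every cup and dish from the ware board upright on the kiln shelf, none touching another, then put the lid back on so that it sits fully home. Slide the lid bolt across the lid to its stop, and then push the start plunger all the way down for a moment and let it spring back; never press it while the lid is off or unbolted, and leave the brush jar and the glaze jar where they are.

Things in the scene. Friction and masses are not known exactly. Their poses are not given: they have to be found in the camera images.
- kiln: fixed square bench kiln in bright sheet metal, 260 x 260 mm outside, rim 155 mm high, closed by a loose lid. Origin: centre of its underside; z up, y towards the grey control box joined to its y side. The box spans x = -130 to 130, y = 130 to 210 mm in these axes; its top is 186 mm above the bench and carries the bolt and the plunger
- kiln_shelf (a point): centre of the top face of the kiln shelf, the cream floor of the chamber under the lid, on which the pieces are to stand: 89 mm above the bench. The chamber, lined with pale brick, is 200 x 200 mm; its walls are 30 mm thick. Same axes as the kiln
- kiln_mouth (a point): centre of the chamber's mouth in the plane of the rim, 66 mm above the shelf (155 mm above the bench), same axes as the kiln
- lid: loose kiln lid, 0.7 kg: pale plug 188 x 188 x 12 mm under a metal-capped slab 245 x 245 x 28 mm, bar handle on top. Origin: centre of the plug's underside, z up, x and y along its sides. Starts on the kiln, fully home: then the plug is in the chamber's mouth (6 mm free each side, any quarter turn fits), the slab rests on the rim, the origin is 12 mm below kiln_mouth
- lid_handle (a point): middle of the lid's wooden grip bar, 82 mm above the lid's origin and 42 mm above the slab's top; the bar runs 110 mm along the lid's y, is 18 mm wide (lid's x) and 16 mm high, and stands on a post at y = +45 and -45 mm
- bolt (a joint): lid bolt, m: flat steel bar on the control box, slides towards the kiln's mouth (kiln's -y). 0 = drawn right back, 0.045 = its stop, fully across, 33 mm over the closed lid. Bar 14 mm wide, 10 mm thick, 4 mm above the box top. Above 0.005 its tip bars the lid's way up or down: draw it back first. May start anywhere; friction 2.5 N, stays where left
- bolt_knob (a point): centre of the top of the bolt's black upright knob, diameter 20 mm; the knob stands on the bolt's bar, from 13 to 47 mm above the box top (this point is 233 mm above the bench). In the kiln's axes it lies at x = -50 mm and y = 192 mm minus the bolt's value
- plunger (a joint): start plunger, m pressed: 0 = up, 0.018 = fully down. Sprung: about 5 N to start it, 13 N at the bottom; springs back when let go
- plunger_top (a point): centre of the top of the plunger's green mushroom head (diameter 36 mm) on the control box, at x = 70, y = 170 mm in the kiln's axes; 228 mm above the bench when up, moves straight down when pressed
- lid_rest: fixed square board faced with grey felt, 220 x 220 x 12 mm, lying empty on the bench, on which the lid can be laid while the kiln is open. Origin: centre of its underside
- ware_board: fixed wooden ware board, 240 x 240 x 18 mm, lying on the bench. Origin: centre of its underside; its top is 18 mm above the bench
- cup_a: small straight-sided cup, diameter 48 mm, 48 mm high, stoneware, cream with a terracotta foot and black painted bands, open at the top, wall 4 mm, about 100 g. Origin: centre of its underside, z up through the mouth. May be absent (not every start has all four). It starts standing on the ware board
- cup_b: another cup, the same as cup_a
- dish_a: small straight-sided dish, diameter 58 mm, 30 mm high, stoneware, cream with a terracotta foot and black painted bands, open at the top, wall 4 mm, about 100 g. Origin: centre of its underside, z up through the mouth. May be absent (not every start has all four). It starts standing on the ware board
- dish_b: another dish, the same as dish_a
- brush_jar: bystander: white jar of paint brushes, diameter 72 mm, 170 mm high over the brushes, standing loose behind the work; origin: centre of its underside
- glaze_jar: bystander: closed glaze jar, diameter 68 mm, 85 mm high, standing loose behind the work; origin: centre of its underside

How it is judged:
On the way, in this order (a step that is already met when the one before it is completed fails the run):
1. the lid is off, lying on the felt board (horizontal distance between lid and lid_rest below 0.08 m and height (world z) of lid below 0.03 m), for 0.2 s.
2. all the pieces stand upright on the kiln shelf, none touching another (z of cup_a in the frame of kiln_shelf between -0.006 and 0.006 m and horizontal distance between each of cup_a, cup_b, dish_a, dish_b and kiln_shelf below 0.12 m and angle between each of cup_a, cup_b, dish_a, dish_b's own z axis and vertical below 0.1 rad and z of cup_b in the frame of kiln_shelf between -0.006 and 0.006 m and z of dish_a in the frame of kiln_shelf between -0.006 and 0.006 m and z of dish_b in the frame of kiln_shelf between -0.006 and 0.006 m and horizontal distance between cup_a and cup_b above 0.052 m and horizontal distance between each of cup_a, cup_b and dish_a above 0.057 m and horizontal distance between each of cup_a, cup_b and dish_b above 0.057 m and horizontal distance between dish_a and dish_b above 0.062 m and linear speed of each of cup_a, cup_b, dish_a, dish_b below 0.03 m/s), for 0.3 s.
3. the lid is on, fully home (z of lid in the frame of kiln_mouth below -0.009 m and horizontal distance between lid and kiln_mouth below 0.012 m and angle between lid's own z axis and vertical below 0.04 rad), for 0.3 s.
4. the bolt is fully across the closed lid (all of step 3 and value of joint bolt above 0.042 m), for 0.2 s.
5. the start plunger is pushed fully down with the lid bolted (all of step 4 and value of joint plunger above 0.016 m), for 0.2 s.
At the end, for the whole second after the job is handed in: Every piece present stands upright on the kiln shelf (6 mm, 0.1 rad), over 4 mm clear of the others; the lid is home (origin 9 mm or more below the rim, within 12 mm of centre); the bolt is past 42 of 45 mm; the plunger, once pushed past 16 of 18 mm for 0.2 s, is up again; all at rest (all of step 2 and all of step 4 and value of joint plunger below 0.004 m and linear speed of lid below 0.02 m/s); the robot touches nothing.
It fails at once if the start plunger is pressed past half while the lid is not home and bolted (value of joint plunger above 0.009 m and not ((z of lid in the frame of kiln_mouth below -0.009 m and horizontal distance between lid and kiln_mouth below 0.012 m and angle between lid's own z axis and vertical below 0.04 rad) and value of joint bolt above 0.042 m)).
It fails at once if a bystander (brush jar, glaze jar) is disturbed: moved more than 30 mm or tipped (distance of any of brush_jar, glaze_jar from where it was at the start of the episode above 0.03 m or angle between any of brush_jar, glaze_jar's own z axis and vertical above 0.3 rad).
Of cup_a, cup_b, dish_a, dish_b only 2 to 4 are there at a start; the rules pass over those that are not, and their reading is None.
At some moment in a run one of cup_a, cup_b, dish_a, dish_b may be knocked a few centimetres aside while the robot is not near it.
It also fails if it takes over 210 s, if anything falls off the work surface, if the arm or the gripper's body presses on something with over 40 N, if the wrist force passes 120 N, or if a joint passes its speed limit or range.

ROBOT

A 7-joint arm with a two-finger parallel gripper is mounted at the origin on the work surface. World frame = base frame: x ahead of the robot, y to its left, z up, the work surface at z = 0. Lengths are in m, angles in rad, forces in N, time in s.
With the tool pointing down it reaches from about 0.425 to 0.875 m from the base axis. Payload 4.7 kg.
Tool frame: the origin (TCP) lies between the finger pads; the fingertips stand 19 mm ahead of it and the grasp point (between the pads) is the TCP (ctrl.tip_extent is the distance from the TCP to the fingertips, in m); z points along the fingers, y is the line along which they close (so a half turn about z gives the same grasp; the last joint's range is limited). The gripper opens to 87 mm and grips with 3 to 60 N. Pads are 19 mm wide; open, the fingers measure 117 mm over their backs; the gripper's body (75 mm by 190 mm) begins 51 mm behind the grasp point.
Start: joints at [-1.251, 0.321, -0.07, 1.45, 0.023, 1.371, -0.057], TCP at [0.196, 0.62, 0.242] pointing down, gripper open.
Joint ranges: [-2.86, 2.86], [-0.3, 2.09], [-1.38, 1.24], [0.06, 2.45], [-1.56, 4.7], [0.09, 2.05], [-2.69, 2.69]. Speed limits (rad/s): [2.57, 2.57, 3.14, 3.14, 3.14, 3.14, 3.14].

INTERFACE

Orientations are given as a rotation vector (axis times angle).
In Python, from bench import ctrl gives the robot as it stands.
- The arm moves only by the shell command python3 -m crank 'ROWS' [OPENING] [FORCE]. ROWS is JSON, a list of rows, each an object of numbers: "tx", "ty", "tz": the shift along the tool's x, y, z in mm; "turn": the turn about the tool's z in units of 5 degrees (1.0 is 5 degrees). In form: [{"tx": .., "ty": .., "tz": .., "turn": ..}, ...]. A call has 1 to 5 rows; each row is the pose to reach, as a shift and turn from the pose commanded when the call began, along the tool's axes at that moment; what a row does not reach only later rows make up. A row lasts 1/8 s, in which the tool goes at most 62.5 mm and 10.7 degrees, less where a joint would pass 70% of its speed; a pose out of reach is approached as far as the arm can. A call with a gripper value outside its range is refused whole. OPENING is the finger opening in mm, from 0 to 87, set as the call begins (- or left out, the last holds). The fingers move at their own pace and stop on an object; FORCE is the grip in N (left out, the last holds). Time passes only in rows, so rows that repeat a pose let the fingers close. It gives the time, the measured TCP pose, the force, the opening and the grip force at its end, in the units of the state.
- ctrl.get_state(): the state, without advancing time (a new reading comes with each control period).
- ctrl.get_image(name): name is "scene" or "top"; returns (picture, depth): 384x512x3 uint8, red, green, blue; 384x512 float32, m along the optical axis (not along the pixel's ray), 0 where there is no reading.
- ctrl.camera_model(name): a dict with "intrinsics" (3x3 intrinsics, pixels), "origin" and "orientation" of the camera in the world. Camera axes: x right, y down, z forward; pixel columns grow to the right and rows downward; lengths in m; the calibration is good to about 2 mm. A picture is of the moment at which its call begins. camera_model takes no time and is no camera call.
- ctrl.close_job(): hands the job in; it is judged then, once.
Trained networks look in the newest picture that a camera, given by its name, has taken for a name from the list of things; names that differ only in an ending like _2 or _b are one class to them, and where a whole thing is asked for, a point or a joint stands for the part that bears it (a point fixed in the world has none). Each returns a list of dicts, best first, with "confidence" (0 to 1); they miss things now and then, are a little off and sometimes report something else, mostly with a low value. They report only what shows in the picture. A call takes as long as a camera call.
- ctrl.recognise(camera, query): "xyz" ([x, y, z] in m, in world coordinates, good to about 4 mm: the middle of the surface that is visible of it).
- ctrl.mark_of(camera, query): "xyz" ([x, y, z] in m, in world coordinates, good to about 4 mm: a listed point, or the origin of a listed thing).
The state is a dict: "time": time; "joint_positions": joint angles; "qd": joint speeds; "joint_torque": joint torques, N m; "position": TCP position; "tool_rot": TCP orientation; "ft_force": force on the tool from outside, world axes, zero at the start; "torque": the same for the moment, N m; "grip_width": opening from 0.0 (shut) to 1.0 (fully open); "grip_force": force on a finger pad.
Only numpy, scipy, OpenCV 4.12 (cv2) and the standard library are available. Lean on these libraries where they do the work, as an engineer would, in place of code of your own. Each camera call takes 0.05 s, during which the arm holds its last target. There are 200 camera calls.

## Working session

There is one attempt and no reset: what is moved stays moved. The work goes in short steps, Python scripts to look and compute and a shell command to move; the robot and the scene stay as the last step left them, time stands still between calls to the robot, and variables do not carry over. Pictures are saved under pics/ and viewed, at most 14 in all, crops included, and the job is handed in when it is done.

```bash
ls; mkdir -p pics; cat > h.py <<'E'
import numpy as np, cv2
from scipy.spatial.transform import Rotation as R
from bench import ctrl
def rot(o):
    o=np.array(o,float)
    return o if o.shape==(3,3) else R.from_rotvec(o).as_matrix() if o.size==3 else R.from_quat(o).as_matrix()
def cloud(name):
    im,d=ctrl.get_image(name); m=ctrl.camera_model(name); K=np.array(m['intrinsics'])
    v,u=np.indices(d.shape); P=np.stack([(u-K[0,2])/K[0,0]*d,(v-K[1,2])/K[1,1]*d,d],-1)
    W=P@rot(m['orientation']).T+np.array(m['origin']); W[d==0]=np.nan
    return im,W
def save(im,f): cv2.imwrite('pics/'+f,cv2.cvtColor(im,cv2.COLOR_RGB2BGR))
def to(x,y,z,yaw=None):
    "shift rows to reach world point; yaw = world angle (deg) wanted of tool y"
    s=ctrl.get_state(); M=rot(s['tool_rot']); d=M.T@(np.array([x,y,z])-s['position'])*1000
    ty=np.degrees(np.arctan2(M[1,1],M[0,1])); t=None
    if yaw is not None: t=-((yaw-ty+90)%180-90)/5
    print('shift mm',d.round(1),'turn',t and round(t,2))
E
python3 - <<'E'
from h import *
s=ctrl.get_state(); print(s); print(ctrl.camera_model('top'))
for c in ('top','scene'):
    im,W=cloud(c); save(im,c+'0.png')
    for q in ('kiln','kiln_mouth','lid','lid_handle','bolt_knob','plunger_top','lid_rest','ware_board','cup_a','dish_a','brush_jar','glaze_jar'):
        print(c,q,[(np.round(r['xyz'],3).tolist(),round(r['confidence'],2)) for r in ctrl.mark_of(c,q)])
E
```

```text
pics
{'time': 0.0, 'joint_positions': array([-1.25091166,  0.32186638, -0.07009347,  1.45166827,  0.02263889,
        1.37078996, -0.05691291]), 'qd': array([ 2.40544522e-03, -1.52462332e-03,  4.87943195e-05,  4.57809967e-05,
        1.84567843e-05, -5.13521184e-04,  8.97880557e-04]), 'joint_torque': array([-2.63482752e-04, -4.91284525e+01, -4.04180037e-01, -3.12524915e+01,
       -6.40406320e-02,  4.40571865e-02,  1.82085441e-04]), 'position': array([0.19557597, 0.61934134, 0.24043676]), 'tool_rot': array([-4.78378852e-01, -3.10478902e+00,  3.04367902e-03]), 'ft_force': array([ 0.18329272,  0.73913273, -0.90573227]), 'torque': array([ 0.00788118, -0.03089078, -0.0085184 ]), 'grip_force': 0.0, 'grip_width': 1.0009550298896952}
{'intrinsics': array([[373.4154544 ,   0.        , 257.96602308],
       [  0.        , 373.4154544 , 193.80076984],
       [  0.        ,   0.        ,   1.        ]]), 'origin': array([0.47571686, 0.01362875, 1.37644259]), 'orientation': array([-2.20413954,  2.17529965, -0.09683075])}
top kiln []
top kiln_mouth [([0.518, 0.154, 0.233], 0.36)]
top lid [([0.577
[... 541 characters left out ...]
.733, -0.289, -0.004], 0.97)]
top glaze_jar []
scene kiln [([0.578, -0.032, -0.0], 0.63)]
scene kiln_mouth []
scene lid [([0.578, -0.034, 0.141], 0.82)]
scene lid_handle [([0.572, -0.033, 0.224], 0.59), ([0.521, 0.151, 0.235], 0.37)]
scene bolt_knob [([0.52, 0.152, 0.234], 0.55)]
scene plunger_top [([0.642, 0.137, 0.229], 0.6)]
scene lid_rest [([0.502, -0.35, -0.001], 0.85), ([0.446, 0.404, 0.015], 0.18)]
scene ware_board [([0.491, 0.352, -0.004], 0.87)]
scene cup_a [([0.53, 0.297, 0.021], 0.67), ([0.445, 0.301, 0.018], 0.6)]
scene dish_a [([0.533, 0.396, 0.019], 0.88), ([0.444, 0.402, 0.014], 0.62)]
scene brush_jar [([0.737, -0.286, -0.0], 0.69)]
scene glaze_jar [([0.72, 0.265, 0.0], 0.95)]
```

View pics/top0.png

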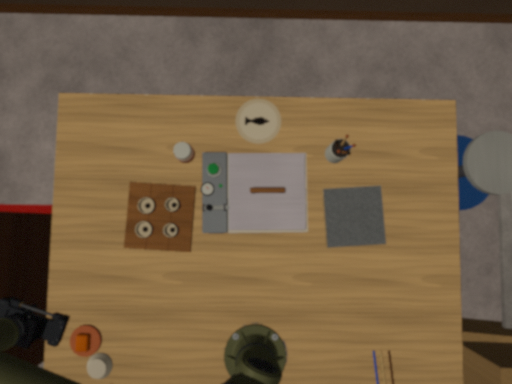

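View pics/scene0.png

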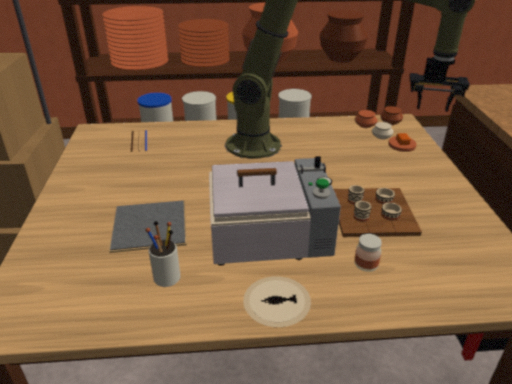

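```bash
cat >> h.py <<'E'
def blob(W,zlo,zhi,x0,x1,y0,y1):
    with np.errstate(invalid='ignore'):
        m=(W[...,2]>zlo)&(W[...,2]<zhi)&(W[...,0]>x0)&(W[...,0]<x1)&(W[...,1]>y0)&(W[...,1]<y1)
    return W[m]
def rect(P):
    r=cv2.minAreaRect((P[:,:2]*1000).astype(np.float32)); return len(P),np.round(r[0],1),np.round(r[1],1),round(r[2],2),round(P[:,2].mean(),4)
E
python3 - <<'E'
from h import *
im,W=cloud('top')
print('handle',rect(blob(W,.215,.235,.5,.65,-.12,.06)))
print('slabtop',rect(blob(W,.175,.19,.4,.8,-.2,.085)))
print('box',rect(blob(W,.18,.192,.4,.8,.1,.25)))
print('knob',rect(blob(W,.226,.24,.48,.56,.1,.22)))
print('plg',rect(blob(W,.222,.24,.6,.7,.1,.22)))
print('rest',rect(blob(W,.008,.018,.35,.65,-.5,-.2)))
for n,z,x,y in (('cupb',.048,.533,.3),('cupa',.048,.444,.302),('dish1',.035,.526,.394),('dish2',.035,.443,.401)):
    P=blob(W,z,z+.025,x-.045,x+.045,y-.045,y+.045); print(n,rect(P))
    (c,r)=cv2.minEnclosingCircle((P[:,:2]*1000).astype(np.float32));print(c,r)
E
```

```text
handle (145, array([575.2, -29. ]), array([ 15.8, 104.7]), 0.82, np.float64(0.2326))
slabtop (5417, array([576. , -34.2]), array([245.7, 237.7]), 0.75, np.float64(0.1842))
box (1576, array([570.1, 141.5]), array([257. ,  82.8]), 0.75, np.float64(0.1872))
knob (34, array([520.5, 151. ]), array([15.5, 18.4]), 1.44, np.float64(0.2334))
plg (104, array([640.2, 140.3]), array([31.5, 33.7]), 0.2, np.float64(0.2286))
rest (3256, array([ 498. , -351.4]), array([288.6, 296.1]), 0.11, np.float64(0.0131))
cupb (80, array([535.8, 301.1]), array([45.9, 48.3]), 2.26, np.float64(0.0631))
(535.1920166015625, 301.3931884765625) 24.73257827758789
cupa (83, array([445.2, 303.2]), array([46.4, 45.4]), 89.34, np.float64(0.0624))
(445.08319091796875, 303.97235107421875) 25.170442581176758
dish1 (96, array([530.2, 395.2]), array([56.9, 58.7]), 0.46, np.float64(0.0465))
(532.1053466796875, 396.1058654785156) 30.462270736694336
dish2 (91, array([445.2, 400.5]), array([56.7, 57.7]), 0.74, np.float64(0.0461))
(445.9135437011719, 401.8143310546875) 30.151254653930664
```

Top view: kiln lid at px (267,190), handle bar running along world y. Control box is on the left with the knob at about (209,207) and the plunger at (213,169). The ware board at (160,217) holds 4 pieces, the felt is at (354,216), and the jars are at (183,151) and (338,150). The scene view agrees with this. The bolt is about 9 mm across, so it needs drawing back. Kiln centre is about (0.573,-0.031), yaw about 0.8°.

```bash
python3 -m crank '[{"turn":2},{"turn":4},{"turn":6},{"turn":8},{"turn":10}]' 50 30; python3 -m crank '[{"tz":-30,"turn":2},{"tz":-40,"turn":4.3},{"tz":-40,"turn":4.3},{"tz":-40,"turn":4.3}]'; python3 - <<'E'
from h import *
to(.5205,.151,.290,.8)
E
```

```text
shift mm [-450.9 -349.3  -48.4] turn 14.34$[0]: bad value
$[0]: bad value
```

```bash
python3 -m crank '[{"tx":0,"ty":0,"tz":0,"turn":2},{"tx":0,"ty":0,"tz":0,"turn":4},{"tx":0,"ty":0,"tz":-10,"turn":6},{"tx":0,"ty":0,"tz":-30,"turn":8},{"tx":0,"ty":0,"tz":-50,"turn":10}]' 50 30; python3 -m crank '[{"tx":0,"ty":0,"tz":-10,"turn":2},{"tx":0,"ty":0,"tz":-10,"turn":4.3},{"tx":0,"ty":0,"tz":-10,"turn":4.3},{"tx":0,"ty":0,"tz":-10,"turn":4.3}]'; python3 - <<'E'
from h import *
to(.5205,.151,.290,.8)
E
```

```text
time: 1.98
position: [0.1956, 0.6198, 0.292]
tool_rot: [1.753, 2.607, -0.0]
ft_force: [-0.3, 0.9, 1.1]
grip_width: 0.595
grip_force: 0.0
time: 2.48
position: [0.1956, 0.6198, 0.3013]
tool_rot: [2.199, 2.243, -0.001]
ft_force: [0.3, 1.1, 0.2]
grip_width: 0.573
grip_force: 0.0
shift mm [-475.2  315.4   11.5] turn 0.07
```

```bash
python3 -m crank '[{"tx":-45,"ty":30,"tz":0,"turn":0},{"tx":-95,"ty":63,"tz":0,"turn":0},{"tx":-145,"ty":96,"tz":0,"turn":0},{"tx":-195,"ty":129,"tz":0,"turn":0},{"tx":-240,"ty":160,"tz":0,"turn":0}]'; python3 -m crank '[{"tx":-45,"ty":30,"tz":0,"turn":0},{"tx":-95,"ty":63,"tz":0,"turn":0},{"tx":-145,"ty":96,"tz":0,"turn":0},{"tx":-195,"ty":129,"tz":0,"turn":0},{"tx":-235,"ty":155,"tz":0,"turn":0}]'; python3 -m crank '[{"tx":0,"ty":0,"tz":5,"turn":0},{"tx":0,"ty":0,"tz":10,"turn":0},{"tx":0,"ty":0,"tz":10,"turn":0}]'; python3 - <<'E'
from h import *
to(.5205,.151,.224,.8)
E
```

```text
time: 3.1
position: [0.3609, 0.3805, 0.3017]
tool_rot: [2.2, 2.242, 0.001]
ft_force: [0.5, 0.2, 0.4]
grip_width: 0.571
grip_force: 0.0
time: 3.72
position: [0.5199, 0.1476, 0.3018]
tool_rot: [2.201, 2.241, 0.001]
ft_force: [0.5, -0.2, 0.1]
grip_width: 0.579
grip_force: 0.0
time: 4.1
position: [0.5177, 0.152, 0.2908]
tool_rot: [-2.198, -2.244, 0.002]
ft_force: [-0.3, 0.7, 0.9]
grip_width: 0.576
grip_force: 0.0
shift mm [-1.   2.9 66.8] turn 0.08
```

```bash
python3 -m crank '[{"tx":-1,"ty":3,"tz":20,"turn":0},{"tx":-1,"ty":3,"tz":45,"turn":0},{"tx":-1,"ty":3,"tz":66,"turn":0},{"tx":-1,"ty":3,"tz":66,"turn":0}]'; python3 -m crank '[{"tx":0,"ty":0,"tz":0,"turn":0},{"tx":0,"ty":0,"tz":0,"turn":0},{"tx":0,"ty":0,"tz":0,"turn":0},{"tx":0,"ty":0,"tz":0,"turn":0}]' 10 15; python3 -m crank '[{"tx":3,"ty":0,"tz":0,"turn":0},{"tx":6,"ty":0,"tz":0,"turn":0},{"tx":8,"ty":0,"tz":0,"turn":0},{"tx":8,"ty":0,"tz":0,"turn":0}]';python3 -m crank '[{"tx":1,"ty":0,"tz":0,"turn":0},{"tx":2,"ty":0,"tz":0,"turn":0},{"tx":2,"ty":0,"tz":0,"turn":0}]'
```

```text
time: 4.6
position: [0.5202, 0.1504, 0.2241]
tool_rot: [-2.198, -2.242, 0.005]
ft_force: [-0.6, -0.4, 0.3]
grip_width: 0.577
grip_force: 0.0
time: 5.1
position: [0.5196, 0.1495, 0.226]
tool_rot: [-2.199, -2.238, 0.006]
ft_force: [-4.9, -1.8, 5.4]
grip_width: 0.231
grip_force: 15.0
time: 5.6
position: [0.5194, 0.1569, 0.226]
tool_rot: [-2.2, -2.238, 0.007]
ft_force: [-8.0, -0.8, 6.0]
grip_width: 0.225
grip_force: 15.0
time: 5.98
position: [0.5194, 0.1586, 0.226]
tool_rot: [-2.2, -2.238, 0.007]
ft_force: [-8.2, -2.8, 6.7]
grip_width: 0.224
grip_force: 15.0
```

```bash
python3 - <<'E'
from h import *
to(.5205,.151,.224,.8)
im,W=cloud('scene'); save(im[150:300,180:380].repeat(3,0).repeat(3,1),'s1.png')
E
```

```text
shift mm [-7.6  1.   2. ] turn 0.03
```

```bash
python3 -m crank '[{"tx":1,"ty":0,"tz":0,"turn":0},{"tx":2,"ty":0,"tz":0,"turn":0},{"tx":3,"ty":0,"tz":0,"turn":0},{"tx":3,"ty":0,"tz":0,"turn":0}]';python3 -m crank '[{"tx":1,"ty":0,"tz":0,"turn":0},{"tx":2,"ty":0,"tz":0,"turn":0},{"tx":3,"ty":0,"tz":0,"turn":0},{"tx":3,"ty":0,"tz":0,"turn":0}]'
```

```text
time: 6.52
position: [0.5194, 0.1587, 0.226]
tool_rot: [-2.204, -2.237, 0.012]
ft_force: [-7.8, -7.2, 8.3]
grip_width: 0.225
grip_force: 15.0
time: 7.02
position: [0.5194, 0.1588, 0.226]
tool_rot: [2.206, 2.235, -0.017]
ft_force: [-9.3, -12.8, 9.5]
grip_width: 0.22
grip_force: 15.0
```

The bolt is hard against its drawn-back stop. Next is the lid handle.

```bash
python3 -m crank '[{"tx":-6,"ty":0,"tz":0,"turn":0},{"tx":-6,"ty":0,"tz":0,"turn":0},{"tx":-6,"ty":0,"tz":-30,"turn":0},{"tx":-6,"ty":0,"tz":-65,"turn":0},{"tx":-6,"ty":0,"tz":-65,"turn":0}]' 50; python3 -m crank '[{"tx":-50,"ty":15,"tz":0,"turn":0},{"tx":-100,"ty":30,"tz":0,"turn":0},{"tx":-150,"ty":45,"tz":0,"turn":0},{"tx":-188,"ty":54,"tz":0,"turn":0},{"tx":-188,"ty":54,"tz":0,"turn":0}]';python3 - <<'E'
from h import *
im,W=cloud('scene'); P=blob(W,.218,.24,.55,.6,-.1,.05); print(rect(P))
print(rect(blob(W,.175,.19,.4,.8,-.2,.085)))
P=blob(W,.226,.24,.48,.56,.1,.22); print('knob',rect(P))
for q in ('lid','lid_handle','bolt_knob','kiln'): print([(np.round(r['xyz'],3),r['confidence']) for r in ctrl.mark_of('scene',q)][:1])
to(.574,-.032,.224,.8)
E
```

```text
time: 7.65
position: [0.5234, 0.1604, 0.2936]
tool_rot: [2.2, 2.24, 0.01]
ft_force: [0.2, 0.1, -0.7]
grip_width: 0.565
grip_force: 0.0
time: 8.28
position: [0.5788, -0.032, 0.2898]
tool_rot: [2.209, 2.232, -0.003]
ft_force: [0.5, 0.4, -0.0]
grip_width: 0.574
grip_force: 0.0
(270, array([577.4, -30. ]), array([ 22.2, 107.7]), 1.43, np.float64(0.2274))
(3934, array([577.6, -34.1]), array([253.7, 239.5]), 0.42, np.float64(0.1813))
knob (26, array([522.4, 156.9]), array([17.2, 15. ]), 78.57, np.float64(0.23))
[(array([ 0.574, -0.036,  0.14 ]), 0.73)]
[(array([ 0.574, -0.032,  0.224]), 0.91)]
[(array([0.524, 0.162, 0.233]), 0.57)]
[(array([ 0.573, -0.031,  0.001]), 0.66)]
shift mm [-6.3 -4.8 66.1] turn 0.07
```

```bash
python3 -m crank '[{"tx":-4,"ty":-5,"tz":20,"turn":0},{"tx":-4,"ty":-5,"tz":45,"turn":0},{"tx":-4,"ty":-5,"tz":66,"turn":0},{"tx":-4,"ty":-5,"tz":66,"turn":0}]'; python3 -m crank '[{"tx":0,"ty":0,"tz":0,"turn":0},{"tx":0,"ty":0,"tz":0,"turn":0},{"tx":0,"ty":0,"tz":0,"turn":0},{"tx":0,"ty":0,"tz":0,"turn":0}]' 10 45; python3 -m crank '[{"tx":0,"ty":0,"tz":-10,"turn":0},{"tx":0,"ty":0,"tz":-25,"turn":0},{"tx":0,"ty":0,"tz":-40,"turn":0},{"tx":0,"ty":0,"tz":-40,"turn":0}]'; python3 - <<'E'
from h import *
to(.500,-.352,.320)
E
```

```text
time: 9.02
position: [0.5728, -0.0302, 0.223]
tool_rot: [-2.198, -2.241, 0.003]
ft_force: [-0.5, -0.3, 1.3]
grip_width: 0.57
grip_force: 0.0
time: 9.52
position: [0.5745, -0.0318, 0.225]
tool_rot: [2.202, 2.239, 0.002]
ft_force: [4.2, 0.1, -1.7]
grip_width: 0.204
grip_force: 2.7
time: 10.02
position: [0.5749, -0.032, 0.2665]
tool_rot: [2.201, 2.239, 0.004]
ft_force: [0.0, -0.4, -6.1]
grip_width: 0.202
grip_force: 45.0
shift mm [-318.7  -80.1  -53.9] turn None
```

```bash
python3 -m crank '[{"tx":0,"ty":0,"tz":-20,"turn":0},{"tx":0,"ty":0,"tz":-50,"turn":0},{"tx":-20,"ty":-5,"tz":-50,"turn":0},{"tx":-60,"ty":-15,"tz":-50,"turn":0},{"tx":-100,"ty":-25,"tz":-50,"turn":0}]'; python3 -m crank '[{"tx":-40,"ty":-10,"tz":0,"turn":0},{"tx":-80,"ty":-20,"tz":0,"turn":0},{"tx":-120,"ty":-30,"tz":0,"turn":0},{"tx":-160,"ty":-40,"tz":0,"turn":0},{"tx":-190,"ty":-50,"tz":0,"turn":0}]'; python3 -m crank '[{"tx":-15,"ty":-3,"tz":0,"turn":0},{"tx":-28,"ty":-5,"tz":0,"turn":0},{"tx":-28,"ty":-5,"tz":0,"turn":0},{"tx":-28,"ty":-5,"tz":0,"turn":0}]'; python3 - <<'E'
from h import *
im,W=cloud('top'); save(im,'t2.png')
to(.500,-.352,.100)
E
```

```text
time: 10.65
position: [0.5491, -0.1347, 0.3131]
tool_rot: [-2.202, -2.239, 0.003]
ft_force: [0.5, -1.0, -5.7]
grip_width: 0.197
grip_force: 45.0
time: 11.28
position: [0.5012, -0.3262, 0.3131]
tool_rot: [-2.205, -2.236, 0.003]
ft_force: [-0.3, -0.2, -5.5]
grip_width: 0.202
grip_force: 45.0
time: 11.78
position: [0.5002, -0.3497, 0.3143]
tool_rot: [-2.2, -2.242, -0.001]
ft_force: [0.5, -0.5, -5.1]
grip_width: 0.2
grip_force: 45.0
shift mm [ -2.6  -0.3 214.4] turn None
```

View pics/t2.png

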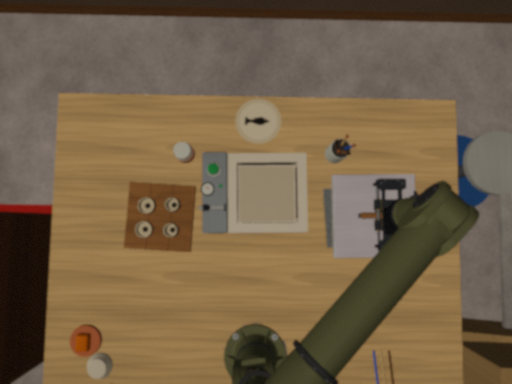

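The lid hangs over the felt (px 373,216) and the kiln chamber is open at (267,193). Lowering it now.

```bash
python3 -m crank '[{"tx":-2,"ty":0,"tz":40,"turn":0},{"tx":-2,"ty":0,"tz":90,"turn":0},{"tx":-2,"ty":0,"tz":140,"turn":0},{"tx":-2,"ty":0,"tz":180,"turn":0},{"tx":-2,"ty":0,"tz":205,"turn":0}]'; python3 -m crank '[{"tx":0,"ty":0,"tz":7,"turn":0},{"tx":0,"ty":0,"tz":12,"turn":0},{"tx":0,"ty":0,"tz":15,"turn":0},{"tx":0,"ty":0,"tz":15,"turn":0}]';python3 -m crank '[{"tx":0,"ty":0,"tz":0,"turn":0},{"tx":0,"ty":0,"tz":0,"turn":0},{"tx":0,"ty":0,"tz":0,"turn":0}]' 50
```

```text
time: 12.45
position: [0.4994, -0.3508, 0.1072]
tool_rot: [-2.198, -2.241, -0.0]
ft_force: [-0.1, 0.5, -4.9]
grip_width: 0.203
grip_force: 45.0
time: 12.95
position: [0.4998, -0.3533, 0.0953]
tool_rot: [2.201, 2.24, 0.001]
ft_force: [0.4, -0.2, -5.5]
grip_width: 0.196
grip_force: 45.0
time: 13.32
position: [0.4999, -0.3536, 0.0954]
tool_rot: [2.201, 2.239, 0.001]
ft_force: [0.4, 0.4, -0.3]
grip_width: 0.457
grip_force: 0.0
```

```bash
python3 -m crank '[{"tx":0,"ty":0,"tz":-40,"turn":0},{"tx":0,"ty":0,"tz":-95,"turn":0},{"tx":0,"ty":0,"tz":-150,"turn":0},{"tx":0,"ty":0,"tz":-200,"turn":0},{"tx":50,"ty":0,"tz":-205,"turn":0}]' 70; python3 -m crank '[{"tx":60,"ty":0,"tz":0,"turn":0},{"tx":120,"ty":0,"tz":0,"turn":0},{"tx":180,"ty":0,"tz":0,"turn":0},{"tx":240,"ty":0,"tz":0,"turn":0},{"tx":300,"ty":0,"tz":0,"turn":0}]'; python3 -m crank '[{"tx":60,"ty":0,"tz":0,"turn":0},{"tx":120,"ty":0,"tz":0,"turn":0},{"tx":160,"ty":-10,"tz":0,"turn":0},{"tx":180,"ty":-10,"tz":0,"turn":0}]'; cat >> h.py <<'E'
def pieces():
    im,W=cloud('top')
    for z0,z1,x0,x1,y0,y1,n in ((.036,.09,.36,.62,.23,.47,'board'),(.1,.15,.475,.67,-.13,.07,'kiln')):
        P=blob(W,z0,z1,x0,x1,y0,y1)
        if len(P)<10: continue
        g=np.zeros((400,400),np.uint8); ij=((P[:,:2]-[x0-.05,y0-.05])*1000).astype(int); g[ij[:,0],ij[:,1]]=255
        k,L=cv2.connectedComponents(cv2.dilate(g,np.ones((9,9))))
        l=L[ij[:,0],ij[:,1]]
        for i in range(1,k):
            Q=P[l==i]
            if len(Q)<15: continue
            (c,r)=cv2.minEnclosingCircle((Q[:,:2]*1000).astype(np.float32)); print(n,rect(Q)[1:3],'circ',np.round(c),round(r),'ztop',np.percentile(Q[:,2],80).round(3))
    return im,W
E
python3 - <<'E'
from h import *
im,W=pieces(); im,W=cloud('scene'); save(im,'s3.png')
for q in('lid','cup_a','dish_a'):
  for c in ('top','scene'): print(q,c,[(np.round(r['xyz'],3).tolist(),r['confidence']) for r in ctrl.mark_of(c,q)][:2])
E
```

```text
time: 13.95
position: [0.4981, -0.3086, 0.3044]
tool_rot: [2.206, 2.224, 0.0]
ft_force: [-0.2, 1.3, -1.0]
grip_width: 0.802
grip_force: 0.0
time: 14.58
position: [0.4932, -0.0014, 0.3003]
tool_rot: [2.202, 2.24, 0.004]
ft_force: [1.2, -0.0, -0.4]
grip_width: 0.81
grip_force: 0.0
time: 15.08
position: [0.4797, 0.1789, 0.2998]
tool_rot: [-2.198, -2.244, -0.001]
ft_force: [0.3, -0.7, -0.9]
grip_width: 0.806
grip_force: 0.0
board (array([437.8, 418.8]), array([53.9, 19.3])) circ [442. 411.] 27 ztop 0.05
board (array([547.5, 401.2]), array([25.4, 56.4])) circ [537. 398.] 28 ztop 0.05
kiln (array([475.6, -40.1]), array([ 0. , 92.2])) circ [476. -40.] 46 ztop 0.141
kiln (array([566.6,  68.2]), array([158.1,   0.7])) circ [567.  68.] 79 ztop 0.123
kiln (array([ 600.2, -128.5]), array([138.6,   2.4])) circ [ 600. -129.] 69 ztop 0.14
lid top [([0.496, -0.357, 0.01], 0.93)]
lid scene [([0.445, 0.301, 0.014], 0.72), ([0.5, -0.355, 0.011], 0.59)]
cup_a top []
cup_a scene [([0.533, 0.295, 0.022], 0.75), ([0.445, 0.303, 0.014], 0.71)]
dish_a top [([0.524, 0.397, 0.018], 0.52), ([0.444, 0.398, 0.02], 0.46)]
dish_a scene [([0.531, 0.397, 0.019], 0.8), ([0.442, 0.405, 0.017], 0.52)]
```

View pics/s3.png

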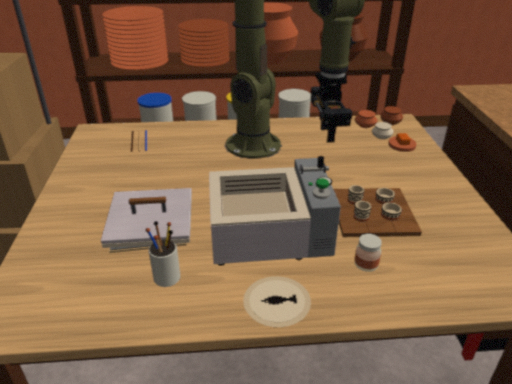

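Lid lies flat on the felt (px 150,218), and the pieces haven't moved (355–390, 190–212). First dish.

```bash
python3 -m crank '[{"tx":45,"ty":12,"tz":0,"turn":0},{"tx":100,"ty":24,"tz":0,"turn":0},{"tx":155,"ty":38,"tz":0,"turn":0},{"tx":200,"ty":50,"tz":0,"turn":0},{"tx":217,"ty":54,"tz":0,"turn":0}]' 74 20; python3 -m crank '[{"tx":0,"ty":0,"tz":50,"turn":0},{"tx":0,"ty":0,"tz":100,"turn":0},{"tx":0,"ty":0,"tz":150,"turn":0},{"tx":0,"ty":0,"tz":180,"turn":0},{"tx":0,"ty":0,"tz":180,"turn":0}]'; python3 - <<'E'
from h import *
im,W=cloud('scene')
for q in('dish_a',): print([(np.round(r['xyz'],3).tolist(),r['confidence']) for r in ctrl.mark_of('scene',q)][:2])
to(.531,.396,.042,.8)
E
```

```text
time: 16.1
position: [0.5304, 0.3968, 0.2985]
tool_rot: [-2.2, -2.243, 0.002]
ft_force: [-0.2, -0.5, 0.0]
grip_width: 0.849
grip_force: 0.0
time: 16.73
position: [0.5297, 0.3917, 0.1171]
tool_rot: [2.204, 2.238, -0.009]
ft_force: [-0.1, -0.7, 1.4]
grip_width: 0.852
grip_force: 0.0
[([0.528, 0.397, 0.021], 0.81), ([0.445, 0.406, 0.016], 0.7)]
shift mm [ 2.1 -0.9 79.1] turn 0.02
```

```bash
python3 -m crank '[{"tx":1,"ty":0,"tz":40,"turn":0},{"tx":1,"ty":0,"tz":65,"turn":0},{"tx":1,"ty":0,"tz":77,"turn":0},{"tx":1,"ty":0,"tz":77,"turn":0}]'; python3 -m crank '[{"tx":0,"ty":0,"tz":0,"turn":0},{"tx":0,"ty":0,"tz":0,"turn":0},{"tx":0,"ty":0,"tz":0,"turn":0}]' 50 20; python3 -m crank '[{"tx":0,"ty":0,"tz":-40,"turn":0},{"tx":0,"ty":0,"tz":-100,"turn":0},{"tx":0,"ty":0,"tz":-160,"turn":0},{"tx":0,"ty":0,"tz":-220,"turn":0},{"tx":0,"ty":0,"tz":-250,"turn":0}]';  python3 - <<'E'
from h import *
to(.619,.014,.280,.8)
E
```

```text
time: 17.32
position: [0.5312, 0.3957, 0.0435]
tool_rot: [2.203, 2.24, 0.002]
ft_force: [1.3, 0.8, -0.3]
grip_width: 0.848
grip_force: 0.0
time: 17.7
position: [0.531, 0.396, 0.0437]
tool_rot: [-2.202, -2.24, -0.002]
ft_force: [-0.5, -0.3, 2.6]
grip_width: 0.652
grip_force: 20.0
time: 18.32
position: [0.5316, 0.3959, 0.2972]
tool_rot: [2.202, 2.24, 0.009]
ft_force: [0.2, 0.3, -1.6]
grip_width: 0.647
grip_force: 20.0
shift mm [-383.4   80.9   16.1] turn 0.03
```

```bash
python3 -m crank '[{"tx":-50,"ty":10,"tz":0,"turn":0},{"tx":-105,"ty":22,"tz":0,"turn":0},{"tx":-160,"ty":34,"tz":0,"turn":0},{"tx":-215,"ty":46,"tz":0,"turn":0},{"tx":-270,"ty":58,"tz":0,"turn":0}]'; python3 -m crank '[{"tx":-55,"ty":11,"tz":0,"turn":0},{"tx":-95,"ty":19,"tz":0,"turn":0},{"tx":-113,"ty":23,"tz":0,"turn":0},{"tx":-113,"ty":23,"tz":0,"turn":0},{"tx":-113,"ty":23,"tz":0,"turn":0}]'; python3 - <<'E'
from h import *
to(.619,.014,.1157,.8)
E
```

```text
time: 18.95
position: [0.5933, 0.1247, 0.2926]
tool_rot: [-2.202, -2.24, -0.001]
ft_force: [1.2, -0.4, -0.8]
grip_width: 0.644
grip_force: 20.0
time: 19.58
position: [0.618, 0.017, 0.2923]
tool_rot: [-2.197, -2.243, -0.001]
ft_force: [-0.5, 0.3, -0.7]
grip_width: 0.649
grip_force: 20.0
shift mm [ -3.3   1.1 176.6] turn 0.08
```

```bash
python3 -m crank '[{"tx":-2,"ty":0,"tz":50,"turn":0},{"tx":-3,"ty":0,"tz":100,"turn":0},{"tx":-3,"ty":0,"tz":140,"turn":0},{"tx":-3,"ty":0,"tz":160,"turn":0},{"tx":-3,"ty":0,"tz":169,"turn":0}]'; python3 -m crank '[{"tx":0,"ty":0,"tz":4,"turn":0},{"tx":0,"ty":0,"tz":7,"turn":0},{"tx":0,"ty":0,"tz":7,"turn":0}]';python3 -m crank '[{"tx":0,"ty":0,"tz":0,"turn":0},{"tx":0,"ty":0,"tz":0,"turn":0},{"tx":0,"ty":0,"tz":0,"turn":0}]' 66; python3 -m crank '[{"tx":0,"ty":0,"tz":-30,"turn":0},{"tx":0,"ty":0,"tz":-80,"turn":0},{"tx":0,"ty":0,"tz":-130,"turn":0},{"tx":0,"ty":0,"tz":-175,"turn":0},{"tx":0,"ty":0,"tz":-180,"turn":0}]'; python3 - <<'E'
from h import *
to(.535,.300,.295,.8)
E
```

```text
time: 20.2
position: [0.6181, 0.0126, 0.1229]
tool_rot: [-2.199, -2.242, 0.0]
ft_force: [0.3, -0.6, -0.6]
grip_width: 0.65
grip_force: 20.0
time: 20.58
position: [0.6187, 0.011, 0.1174]
tool_rot: [2.202, 2.24, 0.002]
ft_force: [-0.4, -0.7, -0.4]
grip_width: 0.645
grip_force: 20.0
time: 20.95
position: [0.6184, 0.011, 0.1169]
tool_rot: [2.202, 2.24, 0.001]
ft_force: [-0.8, 0.0, 0.3]
grip_width: 0.75
grip_force: 0.0
time: 21.58
position: [0.6199, 0.0106, 0.3009]
tool_rot: [2.199, 2.237, 0.009]
ft_force: [0.4, -0.2, -0.3]
grip_width: 0.759
grip_force: 0.0
shift mm [290.8 -80.1   5.6] turn 0.03
```

```bash
python3 -m crank '[{"tx":45,"ty":-13,"tz":0,"turn":0},{"tx":100,"ty":-28,"tz":0,"turn":0},{"tx":155,"ty":-43,"tz":0,"turn":0},{"tx":210,"ty":-58,"tz":0,"turn":0},{"tx":260,"ty":-72,"tz":0,"turn":0}]' 70; python3 -m crank '[{"tx":20,"ty":-6,"tz":0,"turn":0},{"tx":29,"ty":-8,"tz":0,"turn":0},{"tx":29,"ty":-8,"tz":50,"turn":0},{"tx":29,"ty":-8,"tz":100,"turn":0},{"tx":29,"ty":-8,"tz":150,"turn":0}]'; python3 -m crank '[{"tx":0,"ty":0,"tz":15,"turn":0},{"tx":0,"ty":0,"tz":20,"turn":0},{"tx":0,"ty":0,"tz":20,"turn":0}]'; python3 - <<'E'
from h import *
im,W=cloud('scene')
for q in('cup_a',): print([(np.round(r['xyz'],3).tolist(),r['confidence']) for r in ctrl.mark_of('scene',q)][:3])
to(.534,.299,.048,.8)
E
```

```text
time: 22.2
position: [0.5404, 0.2717, 0.2955]
tool_rot: [-2.201, -2.241, 0.002]
ft_force: [1.4, 0.0, 0.1]
grip_width: 0.802
grip_force: 0.0
time: 22.82
position: [0.5345, 0.2959, 0.1452]
tool_rot: [2.206, 2.235, 0.0]
ft_force: [0.2, 0.9, -0.1]
grip_width: 0.805
grip_force: 0.0
time: 23.2
position: [0.5346, 0.2986, 0.1284]
tool_rot: [2.203, 2.239, 0.004]
ft_force: [0.5, 0.2, 0.2]
grip_width: 0.806
grip_force: 0.0
[([0.535, 0.298, 0.022], 0.68), ([0.449, 0.301, 0.016], 0.51)]
shift mm [-0.3 -0.8 80.7] turn 0.03
```

```bash
python3 -m crank '[{"tx":0,"ty":0,"tz":45,"turn":0},{"tx":0,"ty":0,"tz":70,"turn":0},{"tx":0,"ty":0,"tz":80,"turn":0},{"tx":0,"ty":0,"tz":80,"turn":0}]'; python3 -m crank '[{"tx":0,"ty":0,"tz":0,"turn":0},{"tx":0,"ty":0,"tz":0,"turn":0},{"tx":0,"ty":0,"tz":0,"turn":0},{"tx":0,"ty":0,"tz":0,"turn":0}]' 40 20; python3 -m crank '[{"tx":0,"ty":0,"tz":-40,"turn":0},{"tx":0,"ty":0,"tz":-100,"turn":0},{"tx":0,"ty":0,"tz":-160,"turn":0},{"tx":0,"ty":0,"tz":-220,"turn":0},{"tx":0,"ty":0,"tz":-250,"turn":0}]';  python3 -m crank '[{"tx":-40,"ty":0,"tz":0,"turn":0},{"tx":-100,"ty":0,"tz":0,"turn":0},{"tx":-160,"ty":0,"tz":0,"turn":0},{"tx":-220,"ty":0,"tz":0,"turn":0},{"tx":-270,"ty":-3,"tz":0,"turn":0}]'; python3 -m crank '[{"tx":-15,"ty":-1,"tz":0,"turn":0},{"tx":-15,"ty":-1,"tz":0,"turn":0},{"tx":-15,"ty":-1,"tz":0,"turn":0}]'; python3 - <<'E'
from h import *
to(.527,.014,.120,.8)
E
```

```text
time: 23.8
position: [0.5337, 0.2989, 0.0472]
tool_rot: [2.202, 2.24, 0.001]
ft_force: [0.2, 0.1, -0.4]
grip_width: 0.8
grip_force: 0.0
time: 24.3
position: [0.5338, 0.2989, 0.0474]
tool_rot: [2.202, 2.24, 0.002]
ft_force: [-0.3, -0.4, 4.2]
grip_width: 0.552
grip_force: 20.0
time: 24.92
position: [0.5341, 0.2988, 0.3004]
tool_rot: [2.202, 2.24, 0.007]
ft_force: [0.2, -0.2, -2.9]
grip_width: 0.552
grip_force: 20.0
time: 25.55
position: [0.5344, 0.0256, 0.2963]
tool_rot: [-2.204, -2.238, 0.0]
ft_force: [0.0, -0.6, -1.8]
grip_width: 0.553
grip_force: 20.0
time: 25.92
position: [0.5341, 0.016, 0.2962]
tool_rot: [-2.198, -2.243, -0.0]
ft_force: [0.5, 0.2, 0.1]
grip_width: 0.551
grip_force: 20.0
shift mm [ -2.   -7.  176.2] turn 0.07
```

```bash
python3 -m crank '[{"tx":-1,"ty":-7,"tz":40,"turn":0},{"tx":-2,"ty":-7,"tz":90,"turn":0},{"tx":-2,"ty":-7,"tz":140,"turn":0},{"tx":-2,"ty":-7,"tz":160,"turn":0},{"tx":-2,"ty":-7,"tz":168,"turn":0}]'; python3 -m crank '[{"tx":0,"ty":0,"tz":4,"turn":0},{"tx":0,"ty":0,"tz":8,"turn":0},{"tx":0,"ty":0,"tz":8,"turn":0}]';python3 -m crank '[{"tx":0,"ty":0,"tz":0,"turn":0},{"tx":0,"ty":0,"tz":0,"turn":0},{"tx":0,"ty":0,"tz":0,"turn":0}]' 58; python3 -m crank '[{"tx":0,"ty":0,"tz":-30,"turn":0},{"tx":0,"ty":0,"tz":-80,"turn":0},{"tx":0,"ty":0,"tz":-130,"turn":0},{"tx":0,"ty":0,"tz":-175,"turn":0},{"tx":0,"ty":0,"tz":-180,"turn":0}]'; python3 - <<'E'
from h import *
to(.445,.400,.295,.8)
E
```

```text
time: 26.55
position: [0.5263, 0.0134, 0.1269]
tool_rot: [-2.198, -2.243, 0.004]
ft_force: [-1.7, 0.2, -1.1]
grip_width: 0.552
grip_force: 20.0
time: 26.92
position: [0.5275, 0.0116, 0.1211]
tool_rot: [2.202, 2.24, 0.001]
ft_force: [0.4, 0.8, -1.2]
grip_width: 0.553
grip_force: 20.0
time: 27.3
position: [0.5274, 0.0115, 0.1209]
tool_rot: [2.202, 2.24, 0.001]
ft_force: [0.5, -0.1, -0.1]
grip_width: 0.66
grip_force: 0.0
time: 27.92
position: [0.5289, 0.0113, 0.3044]
tool_rot: [2.2, 2.238, 0.009]
ft_force: [-0.3, -0.3, -1.1]
grip_width: 0.667
grip_force: 0.0
shift mm [390.1 -77.4   9.5] turn 0.03
```

```bash
python3 -m crank '[{"tx":50,"ty":-10,"tz":0,"turn":0},{"tx":105,"ty":-21,"tz":0,"turn":0},{"tx":160,"ty":-32,"tz":0,"turn":0},{"tx":215,"ty":-43,"tz":0,"turn":0},{"tx":270,"ty":-54,"tz":0,"turn":0}]' 76; python3 -m crank '[{"tx":60,"ty":-12,"tz":0,"turn":0},{"tx":105,"ty":-20,"tz":0,"turn":0},{"tx":119,"ty":-23,"tz":0,"turn":0},{"tx":119,"ty":-23,"tz":50,"turn":0},{"tx":119,"ty":-23,"tz":105,"turn":0}]'; python3 -m crank '[{"tx":0,"ty":0,"tz":45,"turn":0},{"tx":0,"ty":0,"tz":70,"turn":0},{"tx":0,"ty":0,"tz":70,"turn":0}]'; python3 - <<'E'
from h import *
im,W=cloud('scene')
for q in('dish_a','cup_a'): print([(np.round(r['xyz'],3).tolist(),r['confidence']) for r in ctrl.mark_of('scene',q)][:4])
to(.445,.401,.042,.8)
E
```

```text
time: 28.55
position: [0.4676, 0.2819, 0.2996]
tool_rot: [-2.202, -2.24, 0.002]
ft_force: [0.1, -0.6, 0.1]
grip_width: 0.873
grip_force: 0.0
time: 29.18
position: [0.4445, 0.3982, 0.1946]
tool_rot: [2.203, 2.238, 0.003]
ft_force: [0.9, 0.9, -0.0]
grip_width: 0.871
grip_force: 0.0
time: 29.55
position: [0.4427, 0.3964, 0.1229]
tool_rot: [2.204, 2.238, -0.009]
ft_force: [0.2, 0.3, 0.8]
grip_width: 0.874
grip_force: 0.0
[([0.445, 0.404, 0.014], 0.57), ([0.62, 0.007, 0.09], 0.52), ([0.526, 0.012, 0.092], 0.44)]
[([0.443, 0.303, 0.015], 0.7), ([0.525, 0.008, 0.091], 0.59)]
shift mm [ 1.8  0.3 85.1] turn 0.03
```

```bash
python3 -m crank '[{"tx":2,"ty":0,"tz":45,"turn":0},{"tx":2,"ty":0,"tz":70,"turn":0},{"tx":2,"ty":0,"tz":82,"turn":0},{"tx":2,"ty":0,"tz":82,"turn":0}]'; python3 -m crank '[{"tx":0,"ty":0,"tz":0,"turn":0},{"tx":0,"ty":0,"tz":0,"turn":0},{"tx":0,"ty":0,"tz":0,"turn":0},{"tx":0,"ty":0,"tz":0,"turn":0}]' 50 20; python3 -m crank '[{"tx":0,"ty":0,"tz":-40,"turn":0},{"tx":0,"ty":0,"tz":-100,"turn":0},{"tx":0,"ty":0,"tz":-160,"turn":0},{"tx":0,"ty":0,"tz":-220,"turn":0},{"tx":0,"ty":0,"tz":-255,"turn":0}]';  python3 - <<'E'
from h import *
to(.528,-.078,.295,.8)
E
```

```text
time: 30.2
position: [0.4439, 0.4012, 0.0441]
tool_rot: [2.202, 2.24, 0.001]
ft_force: [0.5, -0.7, -0.6]
grip_width: 0.871
grip_force: 0.0
time: 30.7
position: [0.4442, 0.4016, 0.0447]
tool_rot: [-2.203, -2.24, -0.003]
ft_force: [-0.3, 0.0, 4.5]
grip_width: 0.664
grip_force: 20.0
time: 31.32
position: [0.4439, 0.4014, 0.302]
tool_rot: [-2.202, -2.24, -0.006]
ft_force: [0.3, 0.9, -0.5]
grip_width: 0.663
grip_force: 20.0
shift mm [-480.7   75.9    5.8] turn 0.04
```

```bash
python3 -m crank '[{"tx":-50,"ty":8,"tz":0,"turn":0},{"tx":-105,"ty":17,"tz":0,"turn":0},{"tx":-160,"ty":25,"tz":0,"turn":0},{"tx":-215,"ty":34,"tz":0,"turn":0},{"tx":-270,"ty":43,"tz":0,"turn":0}]'; python3 -m crank '[{"tx":-60,"ty":9,"tz":0,"turn":0},{"tx":-120,"ty":19,"tz":0,"turn":0},{"tx":-180,"ty":29,"tz":0,"turn":0},{"tx":-210,"ty":33,"tz":0,"turn":0},{"tx":-210,"ty":33,"tz":0,"turn":0}]'; python3 -m crank '[{"tx":0,"ty":0,"tz":10,"turn":0},{"tx":0,"ty":0,"tz":20,"turn":0},{"tx":0,"ty":0,"tz":20,"turn":0}]'; python3 - <<'E'
from h import *
to(.528,-.078,.1172,.8)
E
```

```text
time: 31.95
position: [0.4908, 0.1299, 0.2982]
tool_rot: [-2.202, -2.24, 0.0]
ft_force: [1.0, 0.6, -0.5]
grip_width: 0.664
grip_force: 20.0
time: 32.58
position: [0.5271, -0.081, 0.2982]
tool_rot: [2.209, 2.233, -0.002]
ft_force: [0.4, 0.5, -0.6]
grip_width: 0.665
grip_force: 20.0
time: 32.95
position: [0.5269, -0.0761, 0.2771]
tool_rot: [-2.198, -2.241, 0.003]
ft_force: [1.3, -0.0, -0.7]
grip_width: 0.659
grip_force: 20.0
shift mm [ -1.9   1.5 159.9] turn 0.06
```

```bash
python3 -m crank '[{"tx":-1,"ty":1,"tz":40,"turn":0},{"tx":-2,"ty":1,"tz":85,"turn":0},{"tx":-2,"ty":1,"tz":125,"turn":0},{"tx":-2,"ty":1,"tz":145,"turn":0},{"tx":-2,"ty":1,"tz":152,"turn":0}]'; python3 -m crank '[{"tx":0,"ty":0,"tz":4,"turn":0},{"tx":0,"ty":0,"tz":7,"turn":0},{"tx":0,"ty":0,"tz":7,"turn":0}]';python3 -m crank '[{"tx":0,"ty":0,"tz":0,"turn":0},{"tx":0,"ty":0,"tz":0,"turn":0},{"tx":0,"ty":0,"tz":0,"turn":0}]' 66; python3 -m crank '[{"tx":0,"ty":0,"tz":-30,"turn":0},{"tx":0,"ty":0,"tz":-80,"turn":0},{"tx":0,"ty":0,"tz":-130,"turn":0},{"tx":0,"ty":0,"tz":-175,"turn":0},{"tx":0,"ty":0,"tz":-180,"turn":0}]'; python3 - <<'E'
from h import *
to(.445,.302,.295,.8)
E
```

```text
time: 33.58
position: [0.528, -0.0789, 0.1253]
tool_rot: [-2.2, -2.24, 0.003]
ft_force: [0.4, -0.1, -0.3]
grip_width: 0.665
grip_force: 20.0
time: 33.95
position: [0.5291, -0.0795, 0.1201]
tool_rot: [2.202, 2.24, 0.001]
ft_force: [-0.7, -0.1, 0.3]
grip_width: 0.667
grip_force: 20.0
time: 34.33
position: [0.5289, -0.0796, 0.1198]
tool_rot: [2.202, 2.24, 0.001]
ft_force: [0.1, -0.3, -0.4]
grip_width: 0.754
grip_force: 0.0
time: 34.95
position: [0.5304, -0.08, 0.3033]
tool_rot: [2.2, 2.237, 0.008]
ft_force: [-0.7, 0.8, -0.6]
grip_width: 0.758
grip_force: 0.0
shift mm [383.4 -79.    8. ] turn 0.03
```

```bash
python3 -m crank '[{"tx":50,"ty":-10,"tz":0,"turn":0},{"tx":105,"ty":-21,"tz":0,"turn":0},{"tx":160,"ty":-33,"tz":0,"turn":0},{"tx":215,"ty":-44,"tz":0,"turn":0},{"tx":270,"ty":-55,"tz":0,"turn":0}]' 72; python3 -m crank '[{"tx":60,"ty":-13,"tz":0,"turn":0},{"tx":100,"ty":-21,"tz":0,"turn":0},{"tx":112,"ty":-24,"tz":0,"turn":0},{"tx":112,"ty":-24,"tz":50,"turn":0},{"tx":112,"ty":-24,"tz":105,"turn":0}]'; python3 -m crank '[{"tx":0,"ty":0,"tz":40,"turn":0},{"tx":0,"ty":0,"tz":60,"turn":0},{"tx":0,"ty":0,"tz":60,"turn":0}]'; python3 - <<'E'
from h import *
im,W=cloud('scene')
for q in('dish_a','cup_a'): print([(np.round(r['xyz'],3).tolist(),r['confidence']) for r in ctrl.mark_of('scene',q)][:4])
to(.445,.302,.048,.8)
E
```

```text
time: 35.58
position: [0.4681, 0.191, 0.2987]
tool_rot: [-2.202, -2.24, 0.001]
ft_force: [0.6, 0.3, 0.1]
grip_width: 0.826
grip_force: 0.0
time: 36.2
position: [0.4442, 0.3, 0.1937]
tool_rot: [2.203, 2.238, 0.003]
ft_force: [0.3, 0.8, 0.1]
grip_width: 0.828
grip_force: 0.0
time: 36.58
position: [0.4425, 0.2986, 0.1326]
tool_rot: [2.204, 2.238, -0.007]
ft_force: [-0.9, -0.2, 0.1]
grip_width: 0.829
grip_force: 0.0
[([0.528, -0.076, 0.086], 0.88), ([0.619, 0.01, 0.093], 0.48), ([0.736, -0.287, 0.001], 0.28)]
[([0.527, 0.008, 0.094], 0.67), ([0.448, 0.303, 0.016], 0.58), ([0.736, -0.284, -0.001], 0.49), ([0.491, 0.351, -0.001], 0.22)]
shift mm [ 1.   0.7 87.7] turn 0.02
```

```bash
python3 -m crank '[{"tx":1,"ty":1,"tz":45,"turn":0},{"tx":1,"ty":1,"tz":75,"turn":0},{"tx":1,"ty":1,"tz":86,"turn":0},{"tx":1,"ty":1,"tz":86,"turn":0}]'; python3 -m crank '[{"tx":0,"ty":0,"tz":0,"turn":0},{"tx":0,"ty":0,"tz":0,"turn":0},{"tx":0,"ty":0,"tz":0,"turn":0},{"tx":0,"ty":0,"tz":0,"turn":0}]' 40 20; python3 -m crank '[{"tx":0,"ty":0,"tz":-40,"turn":0},{"tx":0,"ty":0,"tz":-100,"turn":0},{"tx":0,"ty":0,"tz":-160,"turn":0},{"tx":0,"ty":0,"tz":-220,"turn":0},{"tx":0,"ty":0,"tz":-250,"turn":0}]';  python3 - <<'E'
from h import *
to(.620,-.078,.295,.8)
E
```

```text
time: 37.22
position: [0.4446, 0.3022, 0.0492]
tool_rot: [2.202, 2.24, 0.001]
ft_force: [0.3, -0.2, 0.2]
grip_width: 0.833
grip_force: 0.0
time: 37.72
position: [0.4445, 0.3024, 0.0493]
tool_rot: [-2.202, -2.24, -0.002]
ft_force: [-0.9, 0.3, 3.6]
grip_width: 0.552
grip_force: 20.0
time: 38.35
position: [0.4451, 0.3025, 0.3024]
tool_rot: [2.202, 2.24, 0.008]
ft_force: [0.2, 0.1, -1.6]
grip_width: 0.55
grip_force: 20.0
shift mm [-383.4  168.5    6.7] turn 0.03
```

```bash
python3 -m crank '[{"tx":-50,"ty":22,"tz":0,"turn":0},{"tx":-100,"ty":44,"tz":0,"turn":0},{"tx":-150,"ty":66,"tz":0,"turn":0},{"tx":-200,"ty":88,"tz":0,"turn":0},{"tx":-250,"ty":110,"tz":0,"turn":0}]'; python3 -m crank '[{"tx":-50,"ty":22,"tz":0,"turn":0},{"tx":-100,"ty":44,"tz":0,"turn":0},{"tx":-133,"ty":58,"tz":0,"turn":0},{"tx":-133,"ty":58,"tz":0,"turn":0},{"tx":-133,"ty":58,"tz":10,"turn":0}]'; python3 -m crank '[{"tx":0,"ty":0,"tz":10,"turn":0},{"tx":0,"ty":0,"tz":10,"turn":0},{"tx":0,"ty":0,"tz":10,"turn":0}]'; python3 - <<'E'
from h import *
to(.620,-.078,.121,.8)
E
```

```text
time: 38.98
position: [0.5588, 0.0524, 0.2985]
tool_rot: [-2.202, -2.24, -0.001]
ft_force: [1.2, -0.1, -0.5]
grip_width: 0.551
grip_force: 20.0
time: 39.6
position: [0.6189, -0.0771, 0.2884]
tool_rot: [-2.202, -2.241, -0.002]
ft_force: [0.2, 0.6, -1.0]
grip_width: 0.551
grip_force: 20.0
time: 39.98
position: [0.6187, -0.0773, 0.2786]
tool_rot: [-2.201, -2.242, -0.001]
ft_force: [-0.1, -0.5, -0.1]
grip_width: 0.554
grip_force: 20.0
shift mm [ -0.8   1.3 157.6] turn 0.05
```

```bash
python3 -m crank '[{"tx":-1,"ty":1,"tz":40,"turn":0},{"tx":-1,"ty":1,"tz":85,"turn":0},{"tx":-1,"ty":1,"tz":125,"turn":0},{"tx":-1,"ty":1,"tz":145,"turn":0},{"tx":-1,"ty":1,"tz":151,"turn":0}]'; python3 -m crank '[{"tx":0,"ty":0,"tz":4,"turn":0},{"tx":0,"ty":0,"tz":7,"turn":0},{"tx":0,"ty":0,"tz":7,"turn":0}]';python3 -m crank '[{"tx":0,"ty":0,"tz":0,"turn":0},{"tx":0,"ty":0,"tz":0,"turn":0},{"tx":0,"ty":0,"tz":0,"turn":0}]' 58; python3 -m crank '[{"tx":0,"ty":0,"tz":-30,"turn":0},{"tx":0,"ty":0,"tz":-80,"turn":0},{"tx":0,"ty":0,"tz":-130,"turn":0},{"tx":0,"ty":0,"tz":-175,"turn":0},{"tx":0,"ty":0,"tz":-180,"turn":0}]'; python3 - <<'E'
from h import *
to(.500,-.352,.300,.8)
E
```

```text
time: 40.6
position: [0.6196, -0.0788, 0.1271]
tool_rot: [-2.202, -2.24, 0.001]
ft_force: [0.2, -1.4, -0.1]
grip_width: 0.553
grip_force: 20.0
time: 40.98
position: [0.6202, -0.0791, 0.1213]
tool_rot: [2.202, 2.24, 0.002]
ft_force: [0.1, -0.1, -0.8]
grip_width: 0.556
grip_force: 20.0
time: 41.35
position: [0.6199, -0.079, 0.1208]
tool_rot: [2.202, 2.24, 0.001]
ft_force: [-0.8, -1.1, 0.8]
grip_width: 0.662
grip_force: 0.0
time: 41.98
position: [0.6213, -0.0797, 0.3048]
tool_rot: [2.199, 2.237, 0.008]
ft_force: [-0.3, 0.6, -0.6]
grip_width: 0.664
grip_force: 0.0
shift mm [-270.2 -126.     3.9] turn 0.03
```

```bash
python3 -m crank '[{"tx":-50,"ty":-23,"tz":0,"turn":0},{"tx":-100,"ty":-46,"tz":0,"turn":0},{"tx":-150,"ty":-69,"tz":0,"turn":0},{"tx":-200,"ty":-92,"tz":0,"turn":0},{"tx":-250,"ty":-115,"tz":0,"turn":0}]' 60; python3 -m crank '[{"tx":-20,"ty":-9,"tz":0,"turn":0},{"tx":-20,"ty":-9,"tz":0,"turn":0},{"tx":-20,"ty":-9,"tz":0,"turn":0}]'; python3 - <<'E'
from h import *
im,W=pieces(); save(im[120:260,180:320].repeat(4,0).repeat(4,1),'t4.png')
im,W=cloud('scene'); save(im[140:280,90:330].repeat(3,0).repeat(3,1),'s4.png')
P=blob(W,.08,.12,.4,.56,-.45,-.25); print(rect(P))
for q in('lid','dish_a','cup_a','lid_handle'): print(q,[(np.round(r['xyz'],3).tolist(),r['confidence']) for r in ctrl.mark_of('scene',q)][:4])
to(.500,-.353,.094,.8)
E
```

```text
time: 42.6
position: [0.5079, -0.332, 0.2996]
tool_rot: [-2.201, -2.24, -0.0]
ft_force: [0.7, -0.9, -0.3]
grip_width: 0.69
grip_force: 0.0
time: 42.98
position: [0.5013, -0.3493, 0.2998]
tool_rot: [-2.199, -2.242, -0.001]
ft_force: [-0.1, 0.2, 0.1]
grip_width: 0.688
grip_force: 0.0
kiln (array([475.6, -40.3]), array([ 0. , 92.7])) circ [476. -40.] 46 ztop 0.141
kiln (array([566.5,  68.1]), array([157.8,   0.8])) circ [566.  68.] 79 ztop 0.122
kiln (array([529.9, -79.6]), array([54.1, 58.1])) circ [530. -79.] 30 ztop 0.121
kiln (array([528.1,  13.3]), array([46.7, 46.6])) circ [529.  14.] 25 ztop 0.139
kiln (array([ 598.6, -128.6]), array([141.7,   2.3])) circ [ 599. -129.] 71 ztop 0.141
kiln (array([618.7,  11.2]), array([58. , 54.3])) circ [620.  11.] 30 ztop 0.121
kiln (array([620.1, -76.1]), array([46.4, 46.1])) circ [621. -77.] 25 ztop 0.138
(261, array([ 502.5, -352.1]), array([109.8,  22.1]), 89.64, np.float64(0.0956))
lid [([0.5, -0.354, 0.01], 0.87), ([0.487, 0.351, -0.005], 0.44)]
dish_a [([0.531, -0.077, 0.084], 0.66), ([0.62, 0.01, 0.092], 0.47)]
cup_a [([0.528, 0.009, 0.091], 0.69), ([0.624, -0.078, 0.089], 0.65), ([0.732, -0.286, 0.001], 0.23)]
lid_handle [([0.497, -0.354, 0.09], 0.57), ([0.574, -0.034, 0.001], 0.2)]
shift mm [ -2.9  -1.  206.5] turn 0.06
```

View pics/t4.png

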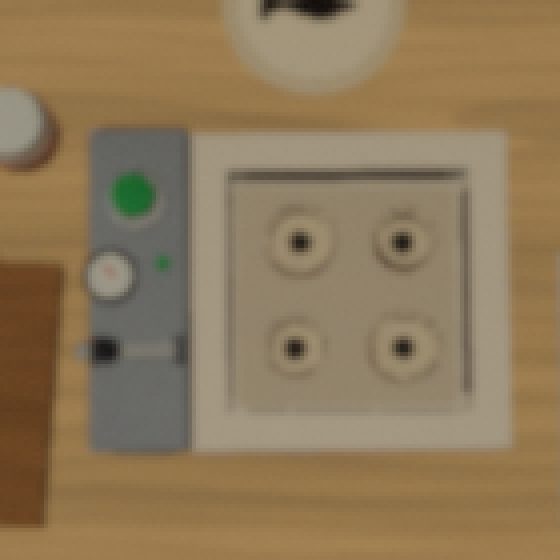

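View pics/s4.png

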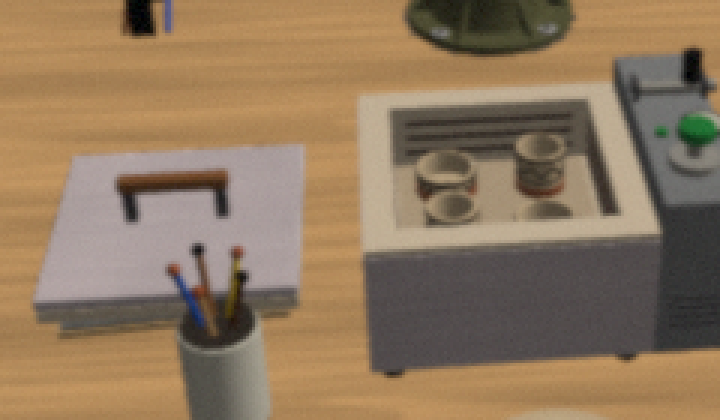

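All four pieces stand upright and well apart in the kiln (crop px 300,243 / 402,243 / 295,347 / 403,347), and the bolt is drawn back. The lid's handle is reachable. Measuring the rim, then regrasping the lid.

```bash
python3 -m crank '[{"tx":-1,"ty":-1,"tz":50,"turn":0},{"tx":-3,"ty":-1,"tz":110,"turn":0},{"tx":-3,"ty":-1,"tz":160,"turn":0},{"tx":-3,"ty":-1,"tz":195,"turn":0},{"tx":-3,"ty":-1,"tz":205,"turn":0}]' 50; python3 -m crank '[{"tx":0,"ty":0,"tz":0,"turn":0},{"tx":0,"ty":0,"tz":0,"turn":0},{"tx":0,"ty":0,"tz":0,"turn":0}]';  python3 - <<'E'
from h import *
im,W=cloud('top'); P=blob(W,.15,.16,.4,.75,-.2,.12); print('rim',rect(P))
w=0.05
for s in (-1,1):
    b=P[(abs(P[:,0]-.573)<.06)&(s*(P[:,1]+.032)>0)][:,1]; c=P[(abs(P[:,1]+.032)<.06)&(s*(P[:,0]-.573)>0)][:,0]
    print(s,'y',np.percentile(b,[1,99]),'x',np.percentile(c,[1,99]))
to(.4999,-.3536,.095,.8)
E
```

```text
time: 43.9
position: [0.4984, -0.3528, 0.0933]
tool_rot: [-2.199, -2.238, 0.002]
ft_force: [-1.1, 0.1, 0.5]
grip_width: 0.577
grip_force: 0.0
time: 44.28
position: [0.5003, -0.3546, 0.0971]
tool_rot: [2.201, 2.239, 0.002]
ft_force: [-0.6, -0.4, -0.3]
grip_width: 0.573
grip_force: 0.0
rim (2424, array([573.6, -30.9]), array([260.5, 260.6]), 1.05, np.float64(0.156))
-1 y [-0.16069222 -0.13035439] x [0.44572182 0.47295803]
1 y [0.06894093 0.10001748] x [0.67547241 0.70409182]
shift mm [ 0.9 -0.2  1.9] turn 0.04
```

```bash
python3 -m crank '[{"tx":1,"ty":0,"tz":2,"turn":0},{"tx":1,"ty":0,"tz":2,"turn":0},{"tx":1,"ty":0,"tz":2,"turn":0},{"tx":1,"ty":0,"tz":2,"turn":0},{"tx":1,"ty":0,"tz":2,"turn":0}]' 10 45; python3 -m crank '[{"tx":0,"ty":0,"tz":-20,"turn":0},{"tx":0,"ty":0,"tz":-60,"turn":0},{"tx":0,"ty":0,"tz":-110,"turn":0},{"tx":0,"ty":0,"tz":-165,"turn":0},{"tx":0,"ty":0,"tz":-218,"turn":0}]';  python3 - <<'E'
from h import *
to(.574,-.031,.313,.9)
E
```

```text
time: 44.95
position: [0.4996, -0.3531, 0.0935]
tool_rot: [2.202, 2.24, 0.0]
ft_force: [0.6, 0.3, -0.5]
grip_width: 0.198
grip_force: 45.0
time: 45.58
position: [0.4985, -0.353, 0.3138]
tool_rot: [-2.203, -2.239, -0.0]
ft_force: [1.6, -0.6, -5.1]
grip_width: 0.204
grip_force: 45.0
shift mm [320.7  80.8   0.9] turn 0.01
```

```bash
python3 -m crank '[{"tx":25,"ty":6,"tz":0,"turn":0},{"tx":65,"ty":16,"tz":0,"turn":0},{"tx":105,"ty":26,"tz":0,"turn":0},{"tx":145,"ty":36,"tz":0,"turn":0},{"tx":185,"ty":46,"tz":0,"turn":0}]'; python3 -m crank '[{"tx":40,"ty":10,"tz":0,"turn":0},{"tx":80,"ty":20,"tz":0,"turn":0},{"tx":110,"ty":28,"tz":0,"turn":0},{"tx":130,"ty":33,"tz":0,"turn":0},{"tx":136,"ty":34,"tz":0,"turn":0}]'; python3 -m crank '[{"tx":0,"ty":0,"tz":10,"turn":0},{"tx":0,"ty":0,"tz":30,"turn":0},{"tx":0,"ty":0,"tz":45,"turn":0},{"tx":0,"ty":0,"tz":45,"turn":0},{"tx":0,"ty":0,"tz":45,"turn":0}]'; python3 - <<'E'
from h import *
im,W=cloud('scene'); P=blob(W,.215,.245,.4,.8,-.2,.085); print(rect(P))
save(im[140:280,180:360].repeat(4,0).repeat(4,1),'s5.png')
for q in('lid','lid_handle'): print(q,[(np.round(r['xyz'],3).tolist(),r['confidence']) for r in ctrl.mark_of('scene',q)][:2])
to(.574,-.0315,.225,.9)
E
```

```text
time: 46.2
position: [0.5415, -0.1663, 0.3119]
tool_rot: [-2.203, -2.239, 0.0]
ft_force: [1.1, -0.4, -5.8]
grip_width: 0.2
grip_force: 45.0
time: 46.82
position: [0.5738, -0.0298, 0.3115]
tool_rot: [-2.2, -2.242, 0.001]
ft_force: [-1.1, -1.0, -6.0]
grip_width: 0.202
grip_force: 45.0
time: 47.45
position: [0.5742, -0.0313, 0.2671]
tool_rot: [2.203, 2.239, 0.001]
ft_force: [0.6, 0.9, -5.2]
grip_width: 0.198
grip_force: 45.0
(3828, array([576. , -34.3]), array([253. , 239.8]), 0.37, np.float64(0.2239))
lid [([0.574, -0.035, 0.182], 0.81)]
lid_handle [([0.572, -0.032, 0.262], 0.65), ([0.727, 0.264, 0.001], 0.51)]
shift mm [-0.6 -0.4 42.4] turn 0.02
```

View pics/s5.png

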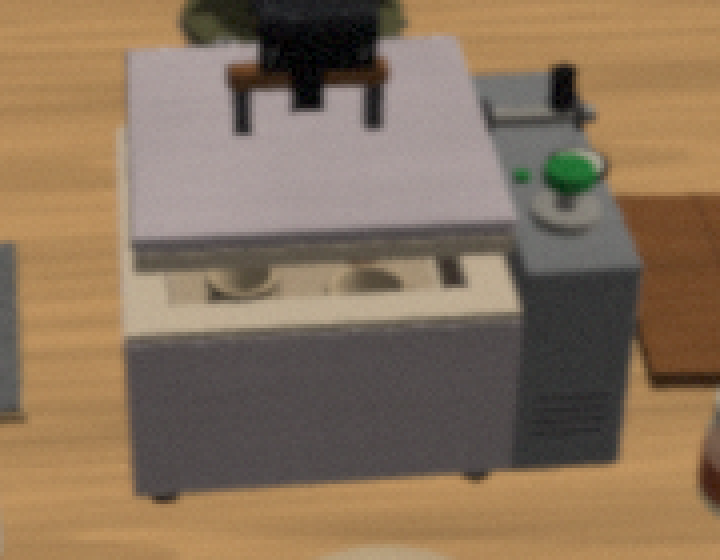

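The lid hangs level and centred over the mouth (px 320,150), and the bolt is clear. Lowering.

```bash
python3 -m crank '[{"tx":-1,"ty":0,"tz":10,"turn":0},{"tx":-1,"ty":0,"tz":18,"turn":0},{"tx":-1,"ty":0,"tz":25,"turn":0},{"tx":-1,"ty":0,"tz":30,"turn":0},{"tx":-1,"ty":0,"tz":34,"turn":0}]'; python3 -m crank '[{"tx":0,"ty":0,"tz":3,"turn":0},{"tx":0,"ty":0,"tz":6,"turn":0},{"tx":0,"ty":0,"tz":8,"turn":0},{"tx":0,"ty":0,"tz":9,"turn":0},{"tx":0,"ty":0,"tz":9,"turn":0}]'
```

```text
time: 48.22
position: [0.5739, -0.0317, 0.2322]
tool_rot: [-2.202, -2.24, 0.0]
ft_force: [0.2, -0.0, -5.6]
grip_width: 0.194
grip_force: 45.0
time: 48.85
position: [0.5739, -0.0318, 0.2245]
tool_rot: [-2.202, -2.24, -0.001]
ft_force: [-3.1, 1.1, 2.6]
grip_width: 0.202
grip_force: 45.0
```

Seated at the expected height, since the weight is off the wrist. Release, rise, and check.

```bash
python3 -m crank '[{"tx":0,"ty":0,"tz":0,"turn":0},{"tx":0,"ty":0,"tz":0,"turn":0},{"tx":0,"ty":0,"tz":0,"turn":0},{"tx":0,"ty":0,"tz":-30,"turn":0},{"tx":0,"ty":0,"tz":-75,"turn":0}]' 50; python3 -m crank '[{"tx":50,"ty":-15,"tz":0,"turn":0},{"tx":100,"ty":-30,"tz":0,"turn":0},{"tx":150,"ty":-43,"tz":0,"turn":0},{"tx":191,"ty":-54,"tz":0,"turn":0},{"tx":191,"ty":-54,"tz":0,"turn":0}]'; python3 - <<'E'
from h import *
for c in ('top','scene'):
    im,W=cloud(c); P=blob(W,.175,.19,.4,.8,-.2,.085); print(rect(P))
    A=np.c_[P[:,:2],np.ones(len(P))]; print('plane',np.linalg.lstsq(A,P[:,2],rcond=None)[0][:2])
    for q in('lid','bolt_knob'): print(q,[(np.round(r['xyz'],3).tolist(),r['confidence']) for r in ctrl.mark_of(c,q)][:2])
to(.5194,.1588,.224,.9)
E
```

```text
time: 49.48
position: [0.5732, -0.0316, 0.2981]
tool_rot: [-2.201, -2.239, 0.003]
ft_force: [0.7, -0.9, 0.6]
grip_width: 0.558
grip_force: 0.0
time: 50.1
position: [0.5153, 0.163, 0.2983]
tool_rot: [-2.193, -2.248, -0.001]
ft_force: [0.3, 0.1, 0.1]
grip_width: 0.577
grip_force: 0.0
(5397, array([576. , -34.1]), array([245.9, 237.8]), 0.84, np.float64(0.1842))
plane [0.00016794 0.00044158]
lid [([0.574, -0.035, 0.14], 0.94)]
bolt_knob [([0.516, 0.161, 0.232], 0.65)]
(3944, array([575.2, -34.4]), array([255.2, 239.1]), 0.26, np.float64(0.1813))
plane [-0.00186159  0.00037273]
lid [([0.574, -0.034, 0.141], 0.88)]
bolt_knob [([0.522, 0.16, 0.232], 0.54), ([0.734, -0.285, -0.001], 0.52)]
shift mm [ 2.   2.2 74.7] turn -0.01
```

```bash
python3 -m crank '[{"tx":0,"ty":2,"tz":25,"turn":0},{"tx":0,"ty":2,"tz":55,"turn":0},{"tx":0,"ty":2,"tz":73,"turn":0},{"tx":0,"ty":2,"tz":73,"turn":0}]'; python3 -m crank '[{"tx":0,"ty":0,"tz":0,"turn":0},{"tx":0,"ty":0,"tz":0,"turn":0},{"tx":0,"ty":0,"tz":0,"turn":0},{"tx":0,"ty":0,"tz":0,"turn":0}]' 10 20; python3 -m crank '[{"tx":-10,"ty":0,"tz":0,"turn":0},{"tx":-20,"ty":0,"tz":0,"turn":0},{"tx":-30,"ty":0,"tz":0,"turn":0},{"tx":-40,"ty":0,"tz":0,"turn":0},{"tx":-44,"ty":0,"tz":0,"turn":0}]';python3 -m crank '[{"tx":-2,"ty":0,"tz":0,"turn":0},{"tx":-4,"ty":0,"tz":0,"turn":0},{"tx":-5,"ty":0,"tz":0,"turn":0},{"tx":-5,"ty":0,"tz":0,"turn":0}]'
```

```text
time: 50.9
position: [0.5181, 0.1575, 0.2244]
tool_rot: [-2.203, -2.239, 0.004]
ft_force: [0.3, -0.6, -0.0]
grip_width: 0.577
grip_force: 0.0
time: 51.4
position: [0.5192, 0.1584, 0.226]
tool_rot: [2.202, 2.24, 0.002]
ft_force: [-0.9, -0.6, 0.7]
grip_width: 0.221
grip_force: 20.0
time: 52.02
position: [0.5202, 0.1133, 0.226]
tool_rot: [2.203, 2.238, 0.003]
ft_force: [5.0, 7.8, 1.1]
grip_width: 0.225
grip_force: 20.0
time: 52.52
position: [0.5202, 0.1132, 0.2261]
tool_rot: [-2.198, -2.242, -0.009]
ft_force: [5.5, 9.7, -0.8]
grip_width: 0.226
grip_force: 20.0
```

The bolt travelled 45 mm to its stop. Now the plunger, with the fingers shut.

```bash
python3 -m crank '[{"tx":5,"ty":0,"tz":0,"turn":0},{"tx":5,"ty":0,"tz":0,"turn":0},{"tx":5,"ty":0,"tz":0,"turn":0},{"tx":5,"ty":0,"tz":-30,"turn":0},{"tx":5,"ty":0,"tz":-60,"turn":0}]' 50; python3 -m crank '[{"tx":12,"ty":40,"tz":0,"turn":0},{"tx":25,"ty":85,"tz":0,"turn":0},{"tx":25,"ty":121,"tz":0,"turn":0},{"tx":25,"ty":121,"tz":0,"turn":0},{"tx":25,"ty":121,"tz":0,"turn":0}]' 0; python3 - <<'E'
from h import *
im,W=cloud('scene'); 
for q in('bolt_knob','plunger_top','lid'): print(q,[(np.round(r['xyz'],3).tolist(),r['confidence']) for r in ctrl.mark_of('scene',q)][:2])
to(.641,.140,.250,.9)
E
```

```text
time: 53.15
position: [0.5188, 0.1133, 0.2857]
tool_rot: [-2.203, -2.239, 0.004]
ft_force: [0.8, -0.2, -1.1]
grip_width: 0.572
grip_force: 0.0
time: 53.78
position: [0.6393, 0.1405, 0.2851]
tool_rot: [-2.203, -2.239, 0.003]
ft_force: [-0.2, -0.4, -0.5]
grip_width: 0.091
grip_force: 0.0
bolt_knob [([0.522, 0.117, 0.235], 0.73)]
plunger_top [([0.642, 0.14, 0.229], 0.55), ([0.572, -0.031, 0.22], 0.19)]
lid [([0.577, -0.033, 0.141], 0.8)]
shift mm [-1.4  1.7 36.3] turn 0.02
```

```bash
python3 -m crank '[{"tx":-1,"ty":2,"tz":20,"turn":0},{"tx":-1,"ty":2,"tz":36,"turn":0},{"tx":-1,"ty":2,"tz":45,"turn":0},{"tx":-1,"ty":2,"tz":52,"turn":0},{"tx":-1,"ty":2,"tz":57,"turn":0}]'; python3 -m crank '[{"tx":0,"ty":0,"tz":1,"turn":0},{"tx":0,"ty":0,"tz":1,"turn":0},{"tx":0,"ty":0,"tz":1,"turn":0},{"tx":0,"ty":0,"tz":1,"turn":0}]'
```

```text
time: 54.6
position: [0.6415, 0.1403, 0.2298]
tool_rot: [-2.202, -2.24, -0.0]
ft_force: [-3.6, 0.1, 11.8]
grip_width: 0.006
grip_force: 6.0
time: 55.1
position: [0.6415, 0.1403, 0.2296]
tool_rot: [-2.202, -2.24, -0.001]
ft_force: [-5.3, -1.2, 11.6]
grip_width: 0.005
grip_force: 6.0
```

```bash
python3 -m crank '[{"tx":0,"ty":0,"tz":1,"turn":0},{"tx":0,"ty":0,"tz":2,"turn":0},{"tx":0,"ty":0,"tz":3,"turn":0},{"tx":0,"ty":0,"tz":3,"turn":0},{"tx":0,"ty":0,"tz":3,"turn":0}]';python3 -m crank '[{"tx":0,"ty":0,"tz":1,"turn":0},{"tx":0,"ty":0,"tz":2,"turn":0},{"tx":0,"ty":0,"tz":2,"turn":0},{"tx":0,"ty":0,"tz":2,"turn":0}]'
```

```text
time: 55.72
position: [0.6416, 0.1402, 0.2293]
tool_rot: [-2.202, -2.24, -0.004]
ft_force: [-9.0, -1.1, 22.1]
grip_width: 0.003
grip_force: 11.2
time: 56.22
position: [0.6417, 0.1402, 0.2293]
tool_rot: [-2.202, -2.24, -0.006]
ft_force: [-13.3, -1.9, 29.8]
grip_width: 0.007
grip_force: 14.8
```

At the bottom: the force climbs to 30 N with no further travel. Retract and check.

```bash
python3 -m crank '[{"tx":0,"ty":0,"tz":-20,"turn":0},{"tx":0,"ty":0,"tz":-60,"turn":0},{"tx":50,"ty":-10,"tz":-80,"turn":0},{"tx":110,"ty":-20,"tz":-80,"turn":0},{"tx":160,"ty":-30,"tz":-80,"turn":0}]'; python3 -m crank '[{"tx":60,"ty":0,"tz":0,"turn":0},{"tx":60,"ty":0,"tz":0,"turn":0},{"tx":60,"ty":0,"tz":0,"turn":0},{"tx":60,"ty":0,"tz":0,"turn":0}]'; python3 - <<'E'
from h import *
im,W=cloud('scene'); save(im[140:280,180:360].repeat(4,0).repeat(4,1),'s6.png')
im,W=cloud('top'); print(rect(blob(W,.222,.24,.6,.7,.1,.22)),rect(blob(W,.226,.24,.48,.56,.07,.22)),rect(blob(W,.175,.19,.4,.8,-.2,.065)))
E
```

```text
time: 56.85
position: [0.6082, 0.3025, 0.3019]
tool_rot: [-2.2, -2.241, 0.0]
ft_force: [0.1, -0.3, -0.9]
grip_width: 0.002
grip_force: 0.0
time: 57.35
position: [0.609, 0.3576, 0.3026]
tool_rot: [2.205, 2.236, -0.001]
ft_force: [1.0, 0.4, 0.3]
grip_width: 0.006
grip_force: 0.0
(103, array([640. , 140.3]), array([31.8, 33.2]), 5.35, np.float64(0.2289)) (33, array([521. , 114.6]), array([15.4, 18.1]), 0.02, np.float64(0.234)) (4918, array([576.3, -43.7]), array([246.5, 217.9]), 0.86, np.float64(0.1843))
```

View pics/s6.png

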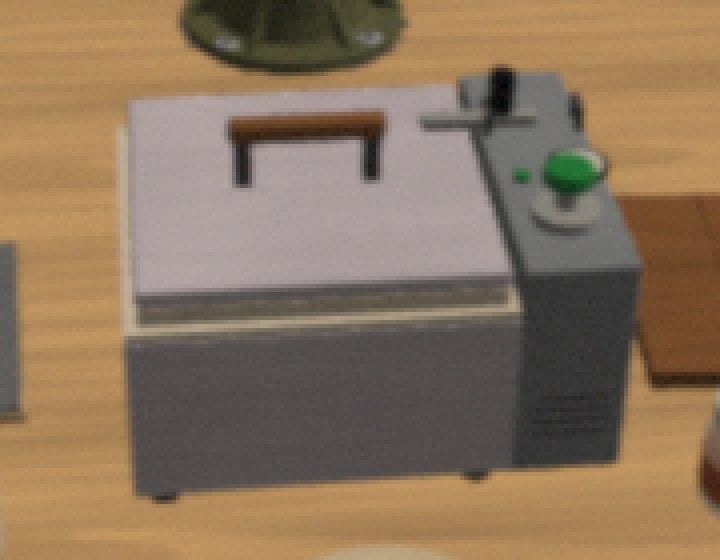

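The lid is home, the bolt lies across it (px 480,120), the plunger is up again (572,172), and the arm is clear.

```bash
python3 -c "
from bench import ctrl
print(ctrl.close_job())"
```

```text
the job is handed in; nothing more can be done
None
```

The job is handed in at about 57 s, with no verdict returned: two cups and two dishes stand apart on the kiln shelf, the lid is home and bolted, the plunger was pressed to the bottom and sprang back, and the arm never went near either jar.

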